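Tip the castings into the tumbler and start it

TASK

Pick up the steel tray by its wooden handle and tip all five brass castings out of it into the tumbler's orange bowl, without touching the castings with the gripper. Then set the empty tray gently back down flat in the middle of its cork mat and let go; last, push the red-tipped switch lever fully over to turn the tumbler on. Leave the other things on the bench where they are.

Things in the scene. Friction and masses are not known exactly. Their poses are not given: they have to be found in the camera images.
- tray: loose steel tray 140 (own x) x 100 (own y) mm, 0.2 kg, handle across it; floor 3 mm thick; walls 22 high, 3 thick on both long sides and the back (+x end); the front (-x end) is open and points roughly at the robot at the start. Origin: centre of underside. Smooth: castings stay put to 12 degrees of tilt, all slide out of the lowered mouth by about 40.
- tray_grip (a point): centre of the tray's dark wooden handle bar, 16 mm thick (tray x), 20 high, running along tray y over the tray's full width (an upright at each end); in the tray frame at (10, 0, 76) mm. The bar's underside is 66 mm above the tray's underside. Axes as the tray's.
- tray_lip (a point): middle of the open front edge of the tray floor, top side; in the tray frame at (-70, 0, 3) mm. Axes as the tray's.
- mat: cork mat fixed on the bench, 200 (own x) x 170 (own y) x 4 mm thick; origin at the centre of its underside (on the bench), so its top is 4 mm higher. The tray stands on it at the start.
- tumbler: vibratory tumbler fixed on the bench, right or left of the mat: green round motor foot (diameter 170 mm) under an open orange bowl; origin on the bench below the bowl's centre. A green switch box, 90 (own x) x 70 (own y) x 60 mm high, is joined to it, centred 135 mm along the tumbler's own +y; the switch lever stands on it. It does not really vibrate.
- bowl_floor (a point): centre of the bowl's inner floor, 68 mm above the bench; a cone-shaped hub 28 mm high and 44 mm wide at its foot stands there. Inner radius 75 mm at the floor, 83 mm at the rim.
- bowl_rim (a point): centre of the bowl's mouth at rim height, 137 mm above the bench; outer radius of the rim 88 mm.
- switch (a joint): switch lever angle, rad: 0 = off (leans 0.5 rad from upright to the tumbler's own -x side), 1.0 = on, at its stop (leans 0.5 rad to the tumbler's own +x side). It starts at or near 0, stays where it is left and needs about 1 N at the tip.
- switch_tip (a point): centre of the red ball (diameter 26 mm) at the end of the switch lever, 80 mm from the lever's pivot; the pivot is 82 mm above the bench over the switch box's centre and its axis is the tumbler's y. The ball's centre is 152 mm above the bench at either end of its travel. The lever's own dark block, 70 x 50 x 25 mm, tops the switch box.
- casting1: square brass block 18 x 18 x 11 (mm), loose, about 22 g, lying in the tray at the start; origin at the centre of its underside
- casting2: brass disc, diameter 20, 10 high (mm), loose, about 22 g, lying in the tray at the start; origin at the centre of its underside
- casting3: brass block 24 x 14 x 12 (mm), loose, about 22 g, lying in the tray at the start; origin at the centre of its underside
- casting4: brass disc, diameter 18, 9 high, with a small stud on top (14 high in all) (mm), loose, about 22 g, lying in the tray at the start; origin at the centre of its underside
- casting5: brass cone-shaped button, diameter 22, 12 high (mm), loose, about 22 g, lying in the tray at the start; origin at the centre of its underside
- bur_block: bystander: wooden block 70 x 110 x 35 mm with steel burs standing in it up to 66 mm, origin centre of underside; leave it
- jar: bystander: glass jar, diameter 52, height 70 mm, with white cap; origin centre of underside; leave it
- screwdriver: bystander: screwdriver about 200 mm long with a red handle 26 mm thick, lying on the bench; leave it
- weight: bystander: dark stepped steel weight, diameter 60, height 54 mm; origin centre of underside; leave it
Not all that is in view belongs to the job. There is more than one size of the tray; the one meant has the size given above.

How it is judged:
By the outcome, as a careful person would: the job done as asked, in the order asked, and still so for the second after the job is handed in, with the robot touching nothing.
It also fails if it takes over 72 s, if anything falls off the work surface, if the arm or the gripper's body presses on something with over 40 N, if the wrist force passes 120 N, or if a joint passes its speed limit or range.

ROBOT

A 6-joint arm with a two-finger parallel gripper is mounted at the origin on the work surface. World frame = base frame: x ahead of the robot, y to its left, z up, the work surface at z = 0. Lengths are in m, angles in rad, forces in N, time in s.
With the tool pointing down it reaches from about 0.35 to 0.975 m from the base axis. Payload 4.9 kg.
Tool frame: the origin (TCP) lies at the very end of the fingers, on their centre line; the grasp point (between the pads) lies 19 mm behind it; z points along the fingers, y is the line along which they close (so a half turn about z gives the same grasp; the last joint's range is limited). The gripper opens to 85 mm and grips with 20 to 120 N. Pads are 22 mm wide; open, the fingers measure 114 mm over their backs; the gripper's body (76 mm by 85 mm) begins 54 mm behind the grasp point. The pads swing forward as they close: fully open they stand 13 mm farther back than shut.
Start: joints at [-1.424, 0.053, 1.613, -0, 1.476, -0.119], TCP at [0.164, -0.603, 0.231] pointing down, gripper open.
Joint ranges: [-3.01, 3.01], [-1.01, 2.22], [0.06, 2.58], [-1.02, 4.17], [0.09, 2.62], [-3.14, 3.14]. Speed limits (rad/s): [2.57, 2.57, 3.14, 3.14, 3.14, 3.14].

INTERFACE

Orientations are given as a rotation vector (axis times angle).
In Python, from station import ctrl gives the robot as it stands.
- The arm moves only by the tool jog_arm, never from a script. Its argument "plan" is a list of rows, each a list of 7 numbers: the shift along the tool's x, y, z in units of 0.02 m (1.0 is 0.02 m), then the turn, a rotation vector about the tool's x, y, z in units of 45 degrees (1.0 is 45 degrees), then the opening, from -1 (shut) to 1 (fully open). A call has 1 to 8 rows; each row shifts and turns the commanded pose from where the row before left it, along the tool's axes as they then stand; what a row does not reach is not made up. A row lasts 1/10 s, in which the tool goes at most 50 mm and 8.59 degrees, less where a joint would pass 70% of its speed; a pose out of reach is approached as far as the arm can. A call with a number of a shift or a turn outside -1 to 1 is refused whole. A call with a gripper value outside its range is refused whole. The fingers move at their own pace and stop on an object; "grip_force" is the grip in N (left out, the last holds). Time passes only in rows, so rows that do not move let the fingers close. It gives the time, the measured TCP pose, the force, the opening and the grip force at its end, in the units of the state.
- ctrl.get_obs(): the state, without advancing time (a new reading comes with each control period).
- ctrl.get_image(name): name is "scene" or "top"; returns (picture, depth): 480x640x3 uint8, red, green, blue; 480x640 float32, m along the optical axis (not along the pixel's ray), 0 where there is no reading.
- ctrl.camera_info(name): a dict with "camera_matrix" (3x3 intrinsics, pixels), "rvec" (rotation vector, rad) and "tvec" (3), from world to camera coordinates, as OpenCV has them. Camera axes: x right, y down, z forward; pixel columns grow to the right and rows downward; lengths in m; the calibration is good to about 2 mm. A picture is of the moment at which its call begins. camera_info takes no time and is no camera call.
- ctrl.finish_job(): hands the job in; it is judged then, once.
The state is a dict: "t": time; "q": joint angles; "dq": joint speeds; "effort": joint torques, N m; "tool_pos": TCP position; "tool_rot": TCP orientation; "contact_force": force on the tool from outside, world axes, zero at the start; "wrist_torque": the same for the moment, N m; "opening": finger opening in m; "grip_force": force on a finger pad.
Only numpy, scipy, OpenCV 4.12 (cv2) and the standard library are available. Lean on these libraries where they do the work, as an engineer would, in place of code of your own. Each camera call takes 0.05 s, during which the arm holds its last target. There are 200 camera calls.

## Working session

There is one attempt and no reset: what is moved stays moved. The work goes in short steps, Python scripts to look and compute and a tool call to move; the robot and the scene stay as the last step left them, time stands still between calls to the robot, and variables do not carry over. Pictures are saved under pics/ and viewed, at most 13 in all, crops included, and the job is handed in when it is done.

Besides the shell and the picture viewer there is one more tool, called after "Request:" as name(argument=value, ...) on one line, values as JSON. jog_arm: Moves the arm, as the interface text tells. Shifts and turns lie within -1 to 1; 1 stands for 0.02 m of shift or 45 degrees of turn. Its arguments: {"type":"object","properties":{"plan":{"type":"array"},"grip_force":{"type":"number"}},"required":["plan"]}

```bash
mkdir -p pics; ls
cat > h.py <<'E'
import numpy as np, cv2
from station import ctrl
from scipy.spatial.transform import Rotation as R
def cam(n):
    c=ctrl.camera_info(n); return np.array(c["camera_matrix"]),R.from_rotvec(np.ravel(c["rvec"])).as_matrix(),np.ravel(c["tvec"])
def ray(n,u,v):
    K,r,t=cam(n); d=r.T@np.linalg.inv(K)@[u,v,1]; return -r.T@t,d
def atz(n,u,v,z):
    o,d=ray(n,u,v); return o+d*(z-o[2])/d[2]
def dep(n,D,u,v):
    o,d=ray(n,u,v); return o+d*D[int(v),int(u)]
def two(a,b):  # a,b=(name,u,v): midpoint of the two rays and gap
    o1,d1=ray(*a);o2,d2=ray(*b)
    s=np.linalg.lstsq(np.c_[d1,-d2],o2-o1,rcond=None)[0]
    p,q=o1+d1*s[0],o2+d2*s[1]; return (p+q)/2,np.linalg.norm(p-q)
E
python3 - <<'E'
from h import *
for n in("scene","top"):
    im,D=ctrl.get_image(n); cv2.imwrite(f"pics/{n}0.png",im[:,:,::-1]); np.save(f"pics/{n}0.npy",D)
    print(n,ctrl.camera_info(n))
print(ctrl.get_obs())
E
```

```text
pics
scene {'camera_matrix': array([[565.78547167,   0.        , 321.80661277],
       [  0.        , 565.78547167, 243.35961241],
       [  0.        ,   0.        ,   1.        ]]), 'rvec': array([ 2.12796483,  1.19556961, -0.46806116]), 'tvec': array([-0.29247833, -0.31020103,  1.48717917])}
top {'camera_matrix': array([[489.5614456 ,   0.        , 314.97588899],
       [  0.        , 489.5614456 , 241.3813242 ],
       [  0.        ,   0.        ,   1.        ]]), 'rvec': array([ 2.1762933 , -2.1432085 ,  0.11438787]), 'tvec': array([-0.01590063,  0.62816212,  1.05982901])}
{'t': 0.1, 'q': array([-1.42399983e+00,  5.32970457e-02,  1.61415202e+00, -7.86108059e-06,
        1.47602371e+00, -1.18988004e-01]), 'dq': array([ 0.00084353,  0.00089881, -0.00288239, -0.00045218, -0.00045591,
        0.00116831]), 'effort': array([ 1.38246058e-03, -3.94898236e+01, -3.71362638e+01, -8.79786057e-05,
        3.88663524e-03,  3.41012935e-06]), 'tool_pos': array([ 0.16408823, -0.60248653,  0.23018491]), 'tool_rot': array([-3.11202923e+00, -4.16017637e-01,  5.33205022e-05]), 'contact_force': array([-1.40270082, -0.6944533 , -0.33552354]), 'wrist_torque': array([-0.00335157,  0.02136514, -0.0813771 ]), 'grip_force': 0.0, 'opening': 0.08517710495909162}
```

View pics/scene0.png

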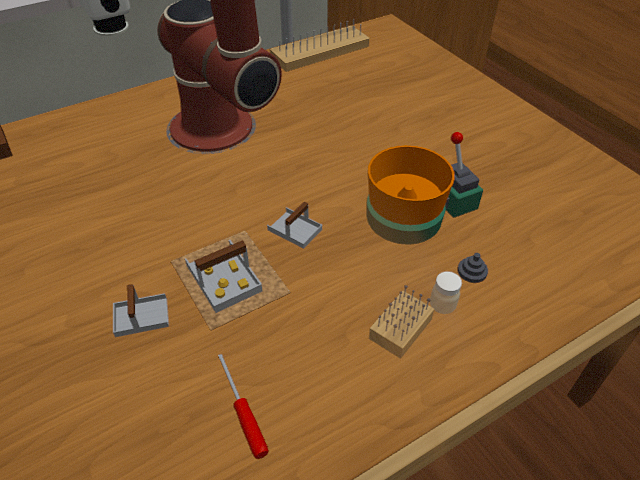

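View pics/top0.png

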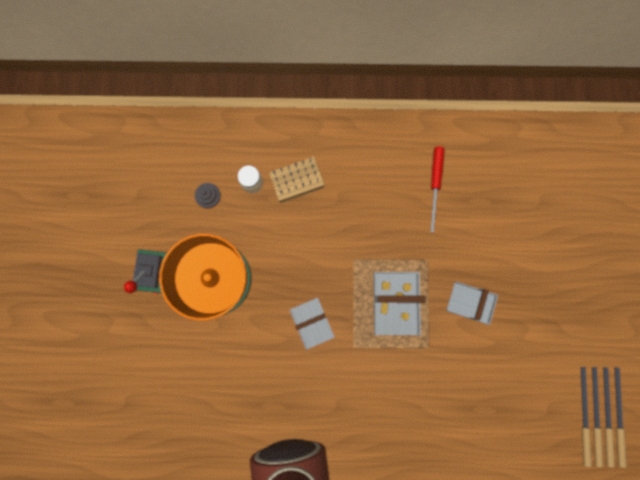

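The scene view shows three trays: one on the mat with brass castings at top (397,303) / scene (225,275), and two small empty ones at top (312,323) and (472,302). I choose the one on the mat, since it is the largest and holds the castings. The tumbler bowl is at top (205,277), and the lever ball is at top (130,286) / scene (457,138). Next is a close crop to check the choice.

Run:
```python
from h import *
t=cv2.imread("pics/top0.png"); s=cv2.imread("pics/scene0.png")
f=lambda im,x,y,w,h,k:cv2.resize(im[y:y+h,x:x+w],None,fx=k,fy=k,interpolation=cv2.INTER_CUBIC)
o=np.zeros((600,800,3),np.uint8)
o[:400,:400]=f(t,345,255,100,100,4); o[:400,400:]=f(s,165,225,133,133,3)[:400,:399].repeat(1,1) if 0 else f(s,170,225,100,100,4)
o[400:,:400]=f(t,115,230,200,100,2); o[400:,400:]=f(s,350,125,200,100,2)
cv2.imwrite("pics/c1.png",o)
```

```text
(no output)
```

View pics/c1.png

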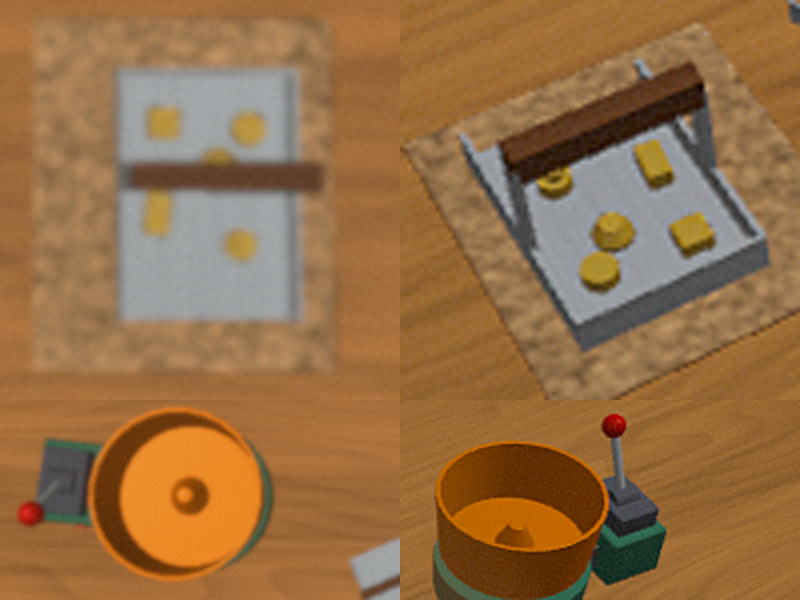

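The crop confirms it: the tray on the mat holds five castings, its mouth faces the robot, and the handle bar is near top (401.6,299). The ball is at top (130,287) and scene (457,138).

Run:
```python
from h import *
np.set_printoptions(precision=4,suppress=True)
T=lambda x,y:(345+x/4-.4,255+y/4-.4); S=lambda x,y:(170+(x-400)/4-.4,225+y/4-.4)
print("handle 2view top-left corner/right corner/centre")
print(two(("top",*T(227,176)),("scene",*S(602,109))), two(("top",*T(132,163)),("scene",*S(510,157))) , two(("top",*T(322,163)),("scene",*S(706,82))))
print("ends z=.09",atz("top",*T(132,177),.09),atz("top",*T(322,175),.09))
print("floor", [atz("top",*T(*p),z) for p,z in(((118,320),.007),((300,320),.007),((118,68),.026),((297,68),.026))])
print("mat",[atz("top",*T(*p),.004) for p in((32,18),(332,18),(32,370),(332,370))])
print("ball",two(("top",130-.4,287-.4),("scene",457-.4,138-.4)))
D=np.load("pics/top0.npy"); K,r,t=cam("top")
v,u=np.mgrid[:480,:640]; P=(np.stack([(u-K[0,2])/K[0,0],(v-K[1,2])/K[1,1],u*0+1],-1)*D[...,None]-t)@r
im=cv2.imread("pics/top0.png").astype(int)
m=(abs(P[...,2]-.137)<.006)&(u>150)&(u<260)&(v>225)&(v<330)&(D>0)
q=P[m][:,:2].astype(np.float32); print("rim n",m.sum(),cv2.minEnclosingCircle(q))
m=(u>385)&(u<440)&(v>285)&(v<310)&(P[...,2]>.075)&(D>0)
q=P[m]; print("handle",m.sum(),q.mean(0),np.median(q[:,2]),cv2.minAreaRect(q[:,:2].astype(np.float32)))
m=(u>120)&(u<170)&(v>240)&(v<300)&(P[...,2]>.052)&(P[...,2]<.064)
print("box",m.sum(),P[m].mean(0)); m=(u>120)&(u<161)&(v>240)&(v<300)&(P[...,2]>.078)&(P[...,2]<.092)
print("block",m.sum(),P[m].mean(0),cv2.minAreaRect(P[m][:,:2].astype(np.float32)))
print("table z",P[400,200],P[303,360],"hub",two(("top",115+190/2,230+95/2),("scene",350+(517-400)/2,125+(524-400)/2)))
```

```text
handle 2view top-left corner/right corner/centre
(array([ 0.5043, -0.1898,  0.0874]), np.float64(0.00034740296623239983)) (array([ 0.4947, -0.1883,  0.0479]), np.float64(0.09165727484221743)) (array([ 0.5332, -0.1912,  0.141 ]), np.float64(0.08457630111750386))
ends z=.09 [ 0.5029 -0.1398  0.09  ] [ 0.5055 -0.2393  0.09  ]
floor [array([ 0.4229, -0.1421,  0.007 ]), array([ 0.4245, -0.2441,  0.007 ]), array([ 0.5633, -0.1397,  0.026 ]), array([ 0.5648, -0.2397,  0.026 ])]
mat [array([ 0.5923, -0.0929,  0.004 ]), array([ 0.5949, -0.2645,  0.004 ]), array([ 0.3942, -0.0943,  0.004 ]), array([ 0.397 , -0.2624,  0.004 ])]
ball (array([0.5198, 0.3599, 0.1503]), np.float64(0.0011264120506389744))
rim n 718 ((0.5425444841384888, 0.22048725187778473), 0.08791905641555786)
handle 298 [ 0.504 -0.197  0.089] 0.0890943425737316 ((0.5045509934425354, -0.19846904277801514), (0.014642969705164433, 0.08252673596143723), 0.8959611654281616)
box 250 [0.5572 0.35   0.0584]
block 613 [0.5579 0.3507 0.0843] ((0.556093692779541, 0.3541713058948517), (0.05129997059702873, 0.06997168809175491), 84.48101806640625)
table z [ 0.2718  0.2456 -0.0027] [ 0.4928 -0.1104  0.0036] hub (array([0.5443, 0.2164, 0.0939]), np.float64(0.008448230589073447))
```

Request:
jog_arm(plan=[[0,0,0,0,0,-0.188,0.2],[0,0,0,0,0,-0.188,0.2],[0,0,0,0,0,-0.188,0.2],[0,0,0,0,0,-0.188,0.2],[0,0,0,0,0,-0.188,0.2],[0,0,0,0,0,-0.188,0.2],[0,0,0,0,0,-0.188,0.2],[0,0,0,0,0,-0.188,0.2]], grip_force=60)

```text
t: 0.9
tool_pos: [0.1641, -0.6027, 0.2306]
tool_rot: [-2.347, -2.086, -0.001]
contact_force: [0.1, 0.1, -0.4]
opening: 0.0514
grip_force: 0.0
```

Request:
jog_arm(plan=[[0,0,0,0,0,-0.188,0.2],[0.96,0.83,0,0,0,0,0.2],[0.96,0.83,0,0,0,0,0.2],[0.96,0.83,0,0,0,0,0.2],[0.96,0.83,0,0,0,0,0.2],[0.96,0.83,0,0,0,0,0.2],[0.96,0.83,0,0,0,0,0.2],[0.96,0.83,0,0,0,0,0.2]])

```text
t: 1.7
tool_pos: [0.2776, -0.4647, 0.2307]
tool_rot: [-2.194, -2.247, -0.001]
contact_force: [-0.8, -0.2, 0.2]
opening: 0.0511
grip_force: 0.0
```

Request:
jog_arm(plan=[[0.96,0.83,0,0,0,0,0.2],[0.96,0.83,0,0,0,0,0.2],[0.96,0.83,0,0,0,0,0.2],[0.96,0.83,0,0,0,0,0.2],[0.96,0.83,0,0,0,0,0.2],[0.96,0.83,0,0,0,0,0.2],[0.96,0.83,0,0,0,0,0.2]])

```text
t: 2.4
tool_pos: [0.3904, -0.3276, 0.2308]
tool_rot: [-2.194, -2.247, -0.0]
contact_force: [0.4, 0.2, -0.1]
opening: 0.0512
grip_force: 0.0
```

Request:
jog_arm(plan=[[0.96,0.83,0,0,0,0,0.2],[0.96,0.83,0,0,0,0,0.2],[0.96,0.83,0,0,0,0,0.2],[0.96,0.83,0,0,0,0,0.2],[0.96,0.83,0,0,0,0,0.2],[0.96,0.83,0,0,0,0,0.2],[0,0,0,0,0,0,0.2],[0,0,0,0,0,0,0.2]])

```text
t: 3.2
tool_pos: [0.4867, -0.2109, 0.2308]
tool_rot: [-2.193, -2.248, 0.001]
contact_force: [0.5, -0.3, 0.6]
opening: 0.0514
grip_force: 0.0
```

```bash
cat >> h.py <<'E'
def to(pos,rot=None):  # remaining shift (units of .02 m, tool axes) and turn (units of 45 deg)
    o=ctrl.get_obs(); A=R.from_rotvec(o["tool_rot"]); np.set_printoptions(precision=3,suppress=True)
    print("t",round(o["t"],2),"pos",o["tool_pos"],"x",A.as_matrix()[:,0],"y",A.as_matrix()[:,1],"z",A.as_matrix()[:,2],"open",o["opening"],"F",o["contact_force"],"grip",o["grip_force"])
    print("shift",A.inv().apply(np.array(pos)-o["tool_pos"])/.02)
    if rot is not None: print("turn",(A.inv()*rot).as_rotvec()/(np.pi/4))
def down(yaw): # tool y along world x turned by yaw, z down
    return R.from_matrix(np.c_[[-np.sin(yaw),np.cos(yaw),0],[np.cos(yaw),np.sin(yaw),0],[0,0,-1]])
E
python3 -c "
from h import *
to([.5043,-.190,.061],down(.026))"
```

```text
t 3.2 pos [ 0.487 -0.211  0.231] x [-0.025  1.     0.   ] y [ 1.     0.025 -0.001] z [-0.001  0.    -1.   ] open 0.0514309261827708 F [ 0.543 -0.334  0.592] grip 0.0
shift [1.021 0.916 8.488]
turn [-0.001 -0.    -0.001]
```

Request:
jog_arm(plan=[[1,0.92,0,0,0,0,0.2],[0,0,1,0,0,0,0.2],[0,0,1,0,0,0,0.2],[0,0,1,0,0,0,0.2],[0,0,1,0,0,0,0.2],[0,0,1,0,0,0,0.2],[0,0,1,0,0,0,0.2],[0,0,1,0,0,0,0.2]])

```text
t: 4.0
tool_pos: [0.504, -0.1917, 0.0904]
tool_rot: [-2.196, -2.246, 0.001]
contact_force: [0.6, 0.3, -0.1]
opening: 0.051
grip_force: 0.0
```

Request:
jog_arm(plan=[[0,0,0.9,0,0,0,0.2],[0,0,0.55,0,0,0,0.2],[0,0,0,0,0,0,0.2],[0,0,0,0,0,0,0.2]])

```text
t: 4.4
tool_pos: [0.5049, -0.1913, 0.0627]
tool_rot: [2.195, 2.247, 0.0]
contact_force: [-0.3, -0.7, -0.9]
opening: 0.0515
grip_force: 0.0
```

Run:
```python
from h import *
to([.5043,-.190,.061],down(.026))
a,_=ctrl.get_image("top"); b,_=ctrl.get_image("scene")
f=lambda im,x,y,w,h,k:cv2.resize(im[y:y+h,x:x+w],None,fx=k,fy=k,interpolation=cv2.INTER_CUBIC)
cv2.imwrite("pics/c2.png",np.hstack([f(a,345,240,100,120,4),f(b,165,200,100,120,4)])[:,:,::-1])
```

```text
t 4.4 pos [ 0.505 -0.191  0.063] x [-0.023  1.    -0.   ] y [1.    0.023 0.   ] z [ 0. -0. -1.] open 0.0515049002184813 F [-0.263 -0.719 -0.862] grip 0.0
shift [ 0.067 -0.026  0.087]
turn [ 0.     0.    -0.003]
```

View pics/c2.png

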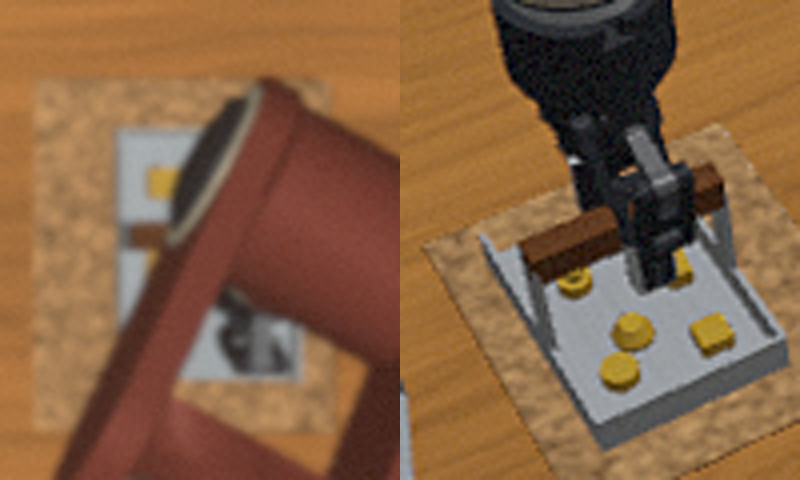

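The bar sits midway between the fingers (scene crop 655,230), well clear of the castings. I'm closing and lifting.

Request:
jog_arm(plan=[[0,0,0.1,0,0,0,-1],[0,0,0,0,0,0,-1],[0,0,0,0,0,0,-1],[0,0,0,0,0,0,-1],[0,0,0,0,0,0,-1],[0,0,0,0,0,0,-1]], grip_force=70)

```text
t: 5.1
tool_pos: [0.5052, -0.1909, 0.0609]
tool_rot: [2.194, 2.247, 0.0]
contact_force: [-0.6, -0.4, 4.4]
opening: 0.0146
grip_force: 69.8
```

Request:
jog_arm(plan=[[0,0,-0.2,0,0,0,-1],[0,0,-0.4,0,0,0,-1],[0,0,-0.6,0,0,0,-1],[0,0,-0.8,0,0,0,-1],[0,0,-0.8,0,0,0,-1],[0,0,-0.8,0,0,0,-1],[0,0,-0.8,0,0,0,-1],[0,0,-0.8,0,0,0,-1]])

```text
t: 5.9
tool_pos: [0.505, -0.1908, 0.1661]
tool_rot: [2.194, 2.247, 0.0]
contact_force: [1.3, -0.3, -3.6]
opening: 0.0149
grip_force: 68.7
```

Request:
jog_arm(plan=[[0,0,-0.8,0,0,0,-1],[0,0,-0.8,0,0,0,-1],[0,0,-0.6,0,0,0,-1],[0,0,-0.3,0,0,0,-1],[0,0,0,0,0,0,-1],[0,0,0,0,0,0,-1]])

```text
t: 6.5
tool_pos: [0.5045, -0.1906, 0.2136]
tool_rot: [-2.194, -2.247, 0.001]
contact_force: [0.2, -0.1, -4.7]
opening: 0.0147
grip_force: 68.7
```

Run:
```python
from h import *
to([.6575,.2205,.214],down(.026))
b,_=ctrl.get_image("scene"); cv2.imwrite("pics/c3.png",cv2.resize(b[120:340,120:340],None,fx=2.5,fy=2.5)[:,:,::-1])
```

```text
t 6.5 pos [ 0.504 -0.191  0.214] x [-0.024  1.     0.001] y [ 1.     0.024 -0.001] z [-0.001  0.001 -1.   ] open 0.014726253515562551 F [ 0.162 -0.092 -4.655] grip 68.65479469299316
shift [20.366  8.14  -0.018]
turn [-0.001 -0.001 -0.003]
```

View pics/c3.png

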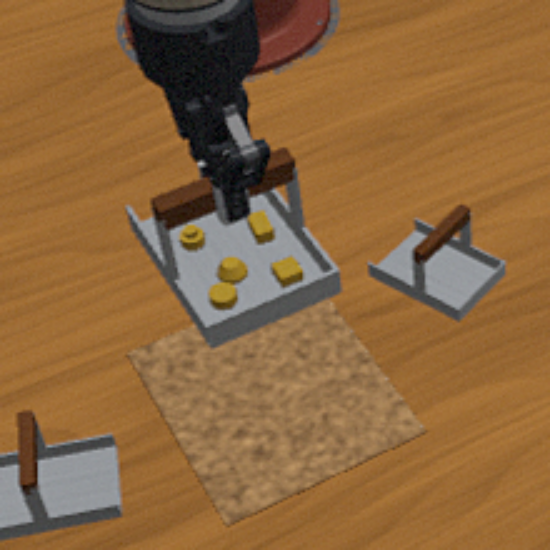

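The tray hangs level with all five castings in it, at crop (192,237), (260,227), (232,270), (287,271) and (222,295). Carrying it to the bowl.

Request:
jog_arm(plan=[[0.3,0.2,0,0,0,0,-1],[0.6,0.3,0,0,0,0,-1],[0.9,0.36,0,0,0,0,-1],[0.9,0.36,0,0,0,0,-1],[0.9,0.36,0,0,0,0,-1],[0.9,0.36,0,0,0,0,-1],[0.9,0.36,0,0,0,0,-1],[0.9,0.36,0,0,0,0,-1]])

```text
t: 7.35
tool_pos: [0.5553, -0.0616, 0.2138]
tool_rot: [-2.193, -2.248, -0.0]
contact_force: [0.4, 0.1, -4.8]
opening: 0.0148
grip_force: 68.7
```

Request:
jog_arm(plan=[[0.9,0.36,0,0,0,0,-1],[0.9,0.36,0,0,0,0,-1],[0.9,0.36,0,0,0,0,-1],[0.9,0.36,0,0,0,0,-1],[0.9,0.36,0,0,0,0,-1],[0.9,0.36,0,0,0,0,-1],[0.9,0.36,0,0,0,0,-1],[0.9,0.36,0,0,0,0,-1]])

```text
t: 8.15
tool_pos: [0.6091, 0.0839, 0.2137]
tool_rot: [-2.193, -2.248, 0.001]
contact_force: [-0.0, -0.6, -3.4]
opening: 0.0149
grip_force: 68.7
```

Request:
jog_arm(plan=[[0.9,0.36,0,0,0,0,-1],[0.9,0.36,0,0,0,0,-1],[0.9,0.36,0,0,0,0,-1],[0.9,0.36,0,0,0,0,-1],[0.9,0.3,0,0,0,0,-1],[0.6,0.2,0,0,0,0,-1],[0.3,0.1,0,0,0,0,-1],[0,0,0,0,0,0,-1]])

```text
t: 8.95
tool_pos: [0.6474, 0.1914, 0.2142]
tool_rot: [-2.194, -2.249, 0.001]
contact_force: [-0.7, 0.7, -3.1]
opening: 0.0146
grip_force: 68.7
```

Run:
```python
from h import *
to([.6575,.2205,.214],down(.026))
print(ctrl.get_obs()["q"])
# rotating by -d about tool x, keeping lip fixed: lip in tool frame (x=tray y, y=tray x, z=-tray z), TCP at bar centre +19mm
l=np.array([0,-.080,.073-.019])
d=np.deg2rad(6); r=R.from_rotvec([-d,0,0]); print("row shift",(l-r.apply(l))/.02,"turn",-6/45)
```

```text
t 8.95 pos [0.647 0.191 0.214] x [-0.025  1.    -0.   ] y [ 1.     0.025 -0.   ] z [-0. -0. -1.] open 0.014608033646560933 F [-0.672  0.657 -3.082] grip 68.66314172744751
shift [1.441 0.538 0.008]
turn [-0.     0.    -0.002]
[ 0.177  0.179  1.505 -0.     1.458  0.153]
row shift [ 0.    -0.304 -0.403] turn -0.13333333333333333
```

Request:
jog_arm(plan=[[0.4,0.15,0,0,0,0,-1],[0.6,0.2,0,0,0,0,-1],[0.44,0.19,0,0,0,0,-1],[0,0,0,0,0,0,-1],[0,0,0,0,0,0,-1]])

```text
t: 9.45
tool_pos: [0.6575, 0.2199, 0.2142]
tool_rot: [2.194, 2.248, -0.001]
contact_force: [-0.0, 0.5, -4.4]
opening: 0.015
grip_force: 68.7
```

Request:
jog_arm(plan=[[0,-0.2,-0.27,-0.09,0,0,-1],[0,-0.2,-0.27,-0.09,0,0,-1],[0,-0.2,-0.27,-0.09,0,0,-1],[0,-0.2,-0.27,-0.09,0,0,-1]])

```text
t: 9.85
tool_pos: [0.639, 0.2188, 0.2345]
tool_rot: [2.046, 2.094, 0.3]
contact_force: [-0.1, 0.2, -4.6]
opening: 0.0147
grip_force: 69.0
```

```bash
cat >> h.py <<'E'
def lip():
    o=ctrl.get_obs(); A=R.from_rotvec(o["tool_rot"]); z=A.as_matrix()[:,2]
    print("lip",o["tool_pos"]+A.apply([0,-.080,.054]),"tilt",np.degrees(np.arccos(-z[2])),"q",o["q"])
E
python3 -c "
from h import *
lip()"
```

```text
lip [0.57742717 0.21740587 0.16013882] tilt 16.337869962906808 q [ 2.45762756e-01  1.30050674e-03  1.67890535e+00 -6.72436587e-02
  1.18372822e+00  2.39181829e-01]
```

Request:
jog_arm(plan=[[0,-0.2,-0.27,-0.09,0,0,-1],[0,-0.2,-0.27,-0.09,0,0,-1],[0,-0.2,-0.27,-0.09,0,0,-1],[0,-0.2,-0.27,-0.09,0,0,-1],[0,-0.2,-0.27,-0.09,0,0,-1],[0,-0.2,-0.27,-0.09,0,0,-1],[0,-0.2,-0.27,-0.09,0,0,-1],[0,0,0,0,0,0,-1]])

```text
t: 10.65
tool_pos: [0.5946, 0.2178, 0.2513]
tool_rot: [1.749, 1.792, 0.729]
contact_force: [0.5, -0.6, -3.1]
opening: 0.0149
grip_force: 69.2
```

Request:
jog_arm(plan=[[0,0,0,0,0,0,-1],[0,0,0,0,0,0,-1],[0,0,0,0,0,0,-1],[0,0,0,0,0,0,-1],[0,0,0,0,0,0,-1]])

```text
t: 11.15
tool_pos: [0.5976, 0.2183, 0.254]
tool_rot: [1.747, 1.789, 0.733]
contact_force: [-0.0, 0.4, -2.5]
opening: 0.0149
grip_force: 69.2
```

Run:
```python
from h import *
lip()
b,_=ctrl.get_image("scene"); a,_=ctrl.get_image("top")
cv2.imwrite("pics/c4.png",np.hstack([cv2.resize(b[80:260,330:510],(400,400)),cv2.resize(a[200:360,110:270],(400,400))])[:,:,::-1])
```

```text
lip [0.57842983 0.21783767 0.15941828] tilt 44.542897123923524 q [ 0.32511682 -0.33289785  2.05708449 -0.33311894  0.6906506   0.47880448]
```

View pics/c4.png

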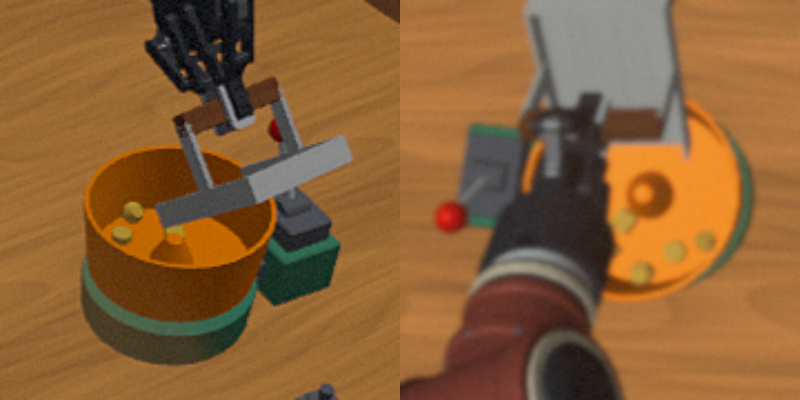

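Four castings show in the bowl at crop (624,222), (641,273), (675,251) and (706,241), and the fifth may be hidden under the wrist. I'll tip a little further, then level and look.

Request:
jog_arm(plan=[[0,-0.2,-0.27,-0.09,0,0,-1],[0,-0.2,-0.27,-0.09,0,0,-1],[0,0,0,0,0,0,-1],[0,0,0,0,0,0,-1],[0,0,0,0,0,0,-1],[0,0,0,0,0,0,-1],[0,0.2,0.27,0.09,0,0,-1]])

```text
t: 11.95
tool_pos: [0.5891, 0.218, 0.2527]
tool_rot: [1.703, 1.746, 0.781]
contact_force: [-0.0, 0.4, -4.1]
opening: 0.015
grip_force: 69.3
```

Request:
jog_arm(plan=[[0,0.2,0.27,0.09,0,0,-1],[0,0.2,0.27,0.09,0,0,-1],[0,0.2,0.27,0.09,0,0,-1],[0,0.2,0.27,0.09,0,0,-1],[0,0.2,0.27,0.09,0,0,-1],[0,0.2,0.27,0.09,0,0,-1],[0,0.2,0.27,0.09,0,0,-1],[0,0.2,0.27,0.09,0,0,-1]])

```text
t: 12.75
tool_pos: [0.6422, 0.2194, 0.239]
tool_rot: [2.047, 2.097, 0.298]
contact_force: [-0.1, -0.0, -2.5]
opening: 0.015
grip_force: 69.2
```

Request:
jog_arm(plan=[[0,0.2,0.27,0.09,0,0,-1],[0,0.2,0.27,0.09,0,0,-1],[0,0.2,0.27,0.09,0,0,-1],[0,0.2,0.27,0.09,0,0,-1],[0,0,0,0,0,0,-1],[0,0,0,0,0,0,-1]])

```text
t: 13.35
tool_pos: [0.661, 0.2198, 0.2194]
tool_rot: [2.194, 2.247, 0.002]
contact_force: [-0.0, 0.2, -2.5]
opening: 0.0148
grip_force: 69.3
```

Run:
```python
from h import *
to([.5046,-.1785,.214],down(.0155)); lip()
```

```text
t 13.35 pos [0.661 0.22  0.219] x [-0.024  1.     0.   ] y [1.    0.024 0.001] z [ 0.001  0.    -1.   ] open 0.014751155902809407 F [-0.05   0.235 -2.548] grip 69.33303952217102
shift [-19.721  -8.292   0.257]
turn [ 0.002 -0.     0.01 ]
lip [0.581 0.218 0.165] tilt 0.07363665130642243 q [ 0.214  0.224  1.445 -0.     1.472  0.191]
```

Request:
jog_arm(plan=[[-0.4,-0.2,0,0,0,0,-1],[-0.8,-0.3,0,0,0,0,-1],[-1,-0.41,0,0,0,0,-1],[-1,-0.41,0,0,0,0,-1],[-1,-0.41,0,0,0,0,-1],[-1,-0.41,0,0,0,0,-1],[-1,-0.41,0,0,0,0,-1],[-1,-0.41,0,0,0,0,-1]])

```text
t: 14.15
tool_pos: [0.6031, 0.0727, 0.2203]
tool_rot: [2.194, 2.246, 0.001]
contact_force: [0.1, 0.6, -1.8]
opening: 0.0148
grip_force: 69.3
```

Request:
jog_arm(plan=[[-1,-0.41,0,0,0,0,-1],[-1,-0.41,0,0,0,0,-1],[-1,-0.41,0,0,0,0,-1],[-1,-0.41,0,0,0,0,-1],[-1,-0.41,0,0,0,0,-1],[-0.6,-0.41,0,0,0,0,-1],[0,0,0,0,0,0,-1]])

```text
t: 14.85
tool_pos: [0.5565, -0.0403, 0.22]
tool_rot: [2.197, 2.244, 0.0]
contact_force: [0.7, 0.1, -2.7]
opening: 0.0148
grip_force: 69.3
```

Run:
```python
from h import *
to([.5046,-.1785,.214],down(.0155))
b,_=ctrl.get_image("scene"); a,_=ctrl.get_image("top")
cv2.imwrite("pics/c5.png",np.hstack([cv2.resize(b[100:300,180:480],(450,300)),cv2.resize(a[220:340,150:270],(300,300),interpolation=2)])[:,:,::-1])
```

```text
t 14.85 pos [ 0.557 -0.04   0.22 ] x [-0.021  1.    -0.001] y [1.    0.021 0.001] z [ 0.001 -0.001 -1.   ] open 0.014815931825926734 F [ 0.71   0.113 -2.676] grip 69.34767365455627
shift [-6.854 -2.744  0.303]
turn [0.001 0.001 0.008]
```

View pics/c5.png

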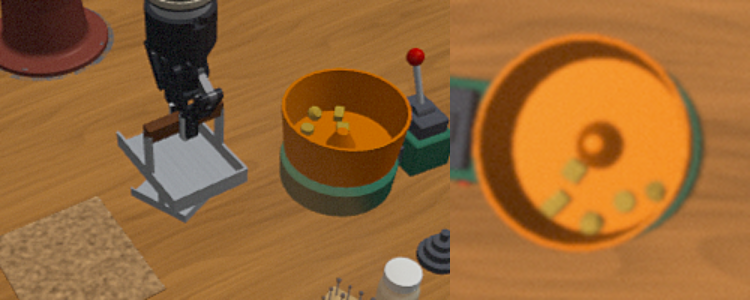

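The tray is empty and all five castings are in the bowl, at crop (575,168), (557,204), (591,222), (625,201) and (655,190). I'm taking the tray back to the mat.

Request:
jog_arm(plan=[[-1,-0.4,0,0,0,0.008,-1],[-1,-0.4,0,0,0,0,-1],[-1,-0.4,0,0,0,0,-1],[-1,-0.4,0,0,0,0,-1],[-1,-0.4,0,0,0,0,-1],[-0.8,-0.4,0,0,0,0,-1],[-0.45,-0.2,0,0,0,0,-1],[0,0,0,0,0,0,-1]])

```text
t: 15.75
tool_pos: [0.5082, -0.1649, 0.2197]
tool_rot: [2.202, 2.24, 0.0]
contact_force: [0.3, 0.0, -2.6]
opening: 0.0147
grip_force: 69.3
```

Request:
jog_arm(plan=[[-0.1,0,0.5,0,0,0,-1],[0,0,1,0,0,0,-1],[0,0,1,0,0,0,-1],[0,0,1,0,0,0,-1],[0,0,1,0,0,0,-1],[0,0,0.8,0,0,0,-1],[0,0,0,0,0,0,-1],[0,0,0,0,0,0,-1]])

```text
t: 16.55
tool_pos: [0.5084, -0.1662, 0.1134]
tool_rot: [-2.201, -2.241, 0.0]
contact_force: [-0.2, 0.4, -1.4]
opening: 0.0149
grip_force: 69.3
```

Run:
```python
from h import *
to([.5046,-.1785,.062],down(.0155))
b,_=ctrl.get_image("scene"); a,_=ctrl.get_image("top")
f=lambda im,x,y,w,h,k:cv2.resize(im[y:y+h,x:x+w],None,fx=k,fy=k,interpolation=cv2.INTER_CUBIC)
cv2.imwrite("pics/c6.png",np.hstack([f(a,345,240,100,120,4),f(b,165,205,100,120,4)])[:,:,::-1])
```

```text
t 16.55 pos [ 0.508 -0.166  0.113] x [-0.018  1.     0.   ] y [ 1.     0.018 -0.   ] z [-0.  0. -1.] open 0.014883309600695642 F [-0.237  0.422 -1.355] grip 69.2817234992981
shift [-0.611 -0.202  2.572]
turn [-0.    -0.     0.003]
```

View pics/c6.png

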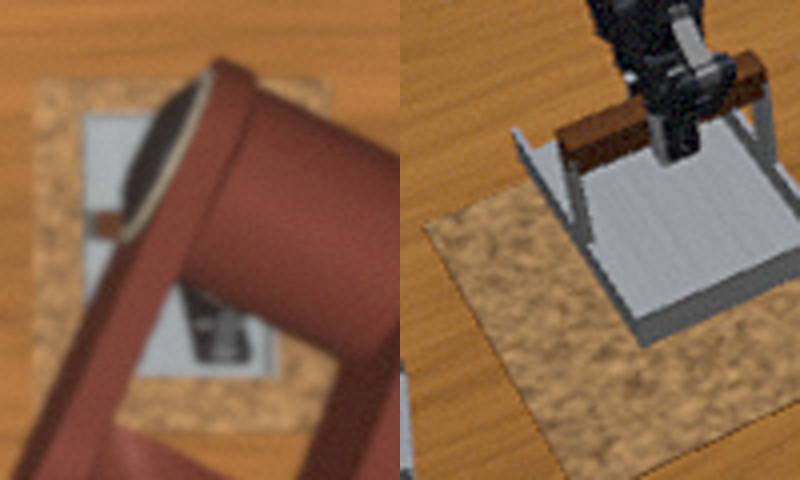

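The tray is just above the mat, about 12 mm off to +y. I'm correcting that and lowering slowly.

Request:
jog_arm(plan=[[-0.6,-0.15,0,0,0,0,-1],[0,0,0.8,0,0,0,-1],[0,0,0.8,0,0,0,-1],[0,0,0.5,0,0,0,-1],[0,0,0.2,0,0,0,-1],[0,0,0.1,0,0,0,-1],[0,0,0,0,0,0,-1],[0,0,0,0,0,0,-1]])

```text
t: 17.45
tool_pos: [0.506, -0.1788, 0.0662]
tool_rot: [2.201, 2.24, 0.001]
contact_force: [0.4, 0.1, -2.7]
opening: 0.0153
grip_force: 69.3
```

```bash
python3 -c "
from h import *
to([.5055,-.1785,.061],down(.0155))"
```

```text
t 17.45 pos [ 0.506 -0.179  0.066] x [-0.018  1.    -0.   ] y [1.    0.018 0.001] z [ 0.001 -0.    -1.   ] open 0.015266677459330363 F [ 0.373  0.059 -2.691] grip 69.29895401000977
shift [ 0.017 -0.024  0.259]
turn [0.001 0.001 0.003]
```

Request:
jog_arm(plan=[[0,0,0.1,0,0,0,-1],[0,0,0.06,0,0,0,-1],[0,0,0.05,0,0,0,-1],[0,0,0.04,0,0,0,-1],[0,0,0,0,0,0,-1],[0,0,0,0,0,0,-1]])

```text
t: 18.05
tool_pos: [0.5056, -0.1787, 0.0609]
tool_rot: [2.202, 2.241, 0.0]
contact_force: [-1.4, 1.0, -0.0]
opening: 0.0147
grip_force: 69.8
```

Vertical force has gone from -2.7 to 0 N, so the tray is resting on the mat. Releasing and rising.

Request:
jog_arm(plan=[[0,0,0,0,0,0,-0.5],[0,0,0,0,0,0,-0.3],[0,0,0,0,0,0,0],[0,0,0,0,0,0,0.2],[0,0,0,0,0,0,0.2],[0,0,0,0,0,0,0.2],[0,0,-0.5,0,0,0,0.2],[0,0,-1,0,0,0,0.2]], grip_force=20)

```text
t: 18.85
tool_pos: [0.5042, -0.178, 0.0896]
tool_rot: [-2.199, -2.238, 0.002]
contact_force: [0.3, -0.3, -0.1]
opening: 0.0512
grip_force: 0.0
```

Request:
jog_arm(plan=[[0,0,-1,0,0,0,0.2],[0,0,-1,0,0,0,0.2],[0,0,-1,0,0,0,0.2],[0,0,-1,0,0,0,0.2],[0,0,-1,0,0,0,0.2],[0,0,-1,0,0,0,0.2],[0,0,-1,0,0,0,0.2],[0,0,-1,0,0,0,-1]])

```text
t: 19.65
tool_pos: [0.5055, -0.1786, 0.2524]
tool_rot: [2.201, 2.24, 0.0]
contact_force: [-0.8, 0.0, -0.4]
opening: 0.0379
grip_force: 0.0
```

Run:
```python
from h import *
to([.46,.359,.15],down(-.109))
D=None
a,D=ctrl.get_image("top"); b,_=ctrl.get_image("scene")
f=lambda im,x,y,w,h,k:cv2.resize(im[y:y+h,x:x+w],None,fx=k,fy=k,interpolation=cv2.INTER_CUBIC)
cv2.imwrite("pics/c7.png",np.hstack([f(a,345,255,100,100,4),f(b,170,225,100,100,4)])[:,:,::-1])
```

```text
t 19.65 pos [ 0.505 -0.179  0.252] x [-0.018  1.    -0.   ] y [1.    0.018 0.001] z [ 0.001 -0.    -1.   ] open 0.03790648644752842 F [-0.81   0.016 -0.414] grip 0.0
shift [26.921 -1.802  5.104]
turn [0.001 0.001 0.161]
```

View pics/c7.png

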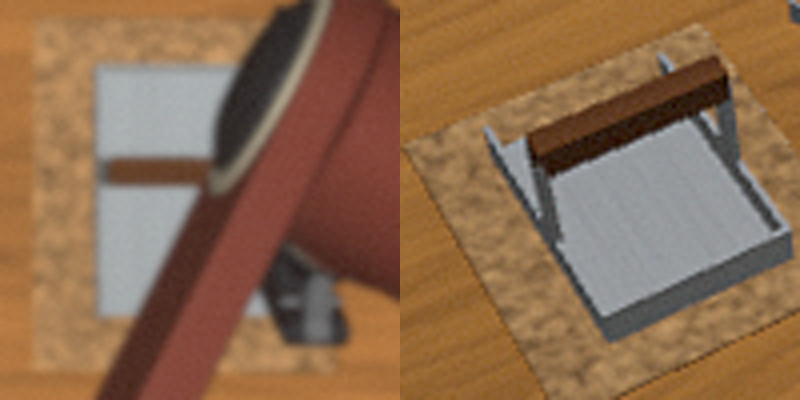

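The tray stands flat and empty on the mat, shifted about 12 mm to centre (left edge at crop x=95, against mat edges 32 and 332). Next is the lever.

Request:
jog_arm(plan=[[0,0,0,0,0,0.161,-1],[0.99,-0.17,0,0,0,0,-1],[0.99,-0.17,0,0,0,0,-1],[0.99,-0.17,0,0,0,0,-1],[0.99,-0.17,0,0,0,0,-1],[0.99,-0.17,0,0,0,0,-1],[0.99,-0.17,0,0,0,0,-1],[0.99,-0.17,0,0,0,0,-1]])

```text
t: 20.55
tool_pos: [0.4963, -0.0374, 0.2495]
tool_rot: [-2.338, -2.096, 0.001]
contact_force: [0.9, -0.7, 0.0]
opening: -0.0002
grip_force: 0.0
```

Request:
jog_arm(plan=[[0.99,-0.17,0,0,0,0,-1],[0.99,-0.17,0,0,0,0,-1],[0.99,-0.17,0,0,0,0,-1],[0.99,-0.17,0,0,0,0,-1],[0.99,-0.17,0,0,0,0,-1],[0.99,-0.17,0,0,0,0,-1],[0.99,-0.17,0,0,0,0,-1],[0.99,-0.17,0,0,0,0,-1]])

```text
t: 21.35
tool_pos: [0.4864, 0.1229, 0.2496]
tool_rot: [-2.338, -2.097, 0.002]
contact_force: [0.8, -0.3, 0.0]
opening: -0.0
grip_force: 0.0
```

Request:
jog_arm(plan=[[0.99,-0.17,0,0,0,0,-1],[0.99,-0.17,0,0,0,0,-1],[0.99,-0.17,0,0,0,0,-1],[0.99,-0.17,0,0,0,0,-1],[0.99,-0.17,0,0,0,0,-1],[0.99,-0.17,0,0,0,0,-1],[0.99,-0.17,0,0,0,0,-1],[0.99,-0.17,0,0,0,0,-1]])

```text
t: 22.15
tool_pos: [0.4766, 0.2832, 0.2495]
tool_rot: [-2.339, -2.097, 0.002]
contact_force: [0.5, 0.1, -0.4]
opening: -0.0001
grip_force: 0.0
```

Request:
jog_arm(plan=[[0.99,-0.17,0,0,0,0,-1],[0.99,-0.17,0,0,0,0,-1],[0,0,0,0,0,0,-1],[0,0,0,0,0,0,-1]])

```text
t: 22.55
tool_pos: [0.4744, 0.3224, 0.2497]
tool_rot: [2.338, 2.098, -0.003]
contact_force: [-1.1, 0.2, -0.8]
opening: 0.0002
grip_force: 0.0
```

```bash
python3 -c "
from h import *
to([.472,.363,.140],down(-.109))"
```

```text
t 22.55 pos [0.474 0.322 0.25 ] x [ 0.108  0.994 -0.001] y [ 0.994 -0.108 -0.001] z [-0.001 -0.001 -1.   ] open 0.0001760820568800826 F [-1.09   0.223 -0.845] grip 0.0
shift [ 2.012 -0.33   5.482]
turn [-0.001  0.002  0.001]
```

Request:
jog_arm(plan=[[1,-0.33,0,0,0,0,-1],[1,0,0,0,0,0,-1],[0,0,1,0,0,0,-1],[0,0,1,0,0,0,-1],[0,0,1,0,0,0,-1],[0,0,1,0,0,0,-1],[0,0,1,0,0,0,-1],[0,0,0.5,0,0,0,-1]])

```text
t: 23.35
tool_pos: [0.4717, 0.3614, 0.1381]
tool_rot: [-2.34, -2.096, 0.006]
contact_force: [-0.1, 0.4, 0.0]
opening: -0.0001
grip_force: 0.0
```

Request:
jog_arm(plan=[[0,0,0,0,0,0,-1],[0,0.5,0,0,0,0,-1],[0,0.5,0,0,0,0,-1],[0,0.5,0,0,0,0,-1],[0,0.5,0,0,0,0,-1]])

```text
t: 23.85
tool_pos: [0.5138, 0.359, 0.1418]
tool_rot: [2.339, 2.097, 0.003]
contact_force: [-1.9, -0.3, 0.7]
opening: 0.0003
grip_force: 0.7
```

Request:
jog_arm(plan=[[0,0.5,0,0,0,0,-1],[0,0.5,0,0,0,0,-1],[0,0.5,0,0,0,0,-1],[0,0.5,0,0,0,0,-1],[0,0.3,0,0,0,0,-1],[0,0,0,0,0,0,-1]])

```text
t: 24.45
tool_pos: [0.5589, 0.3535, 0.1403]
tool_rot: [2.339, 2.096, -0.0]
contact_force: [0.9, 0.7, 0.3]
opening: -0.0003
grip_force: 0.0
```

Run:
```python
from h import *
to([.568,.351,.140],down(-.109))
b,_=ctrl.get_image("scene"); a,_=ctrl.get_image("top")
cv2.imwrite("pics/c8.png",np.hstack([cv2.resize(b[90:230,400:540],(400,400)),cv2.resize(a[220:340,90:210],(400,400),interpolation=2)])[:,:,::-1])
```

```text
t 24.45 pos [0.559 0.353 0.14 ] x [ 0.109  0.994 -0.   ] y [ 0.994 -0.109  0.   ] z [ 0. -0. -1.] open -0.00029351560561197105 F [0.903 0.724 0.306] grip 0.0
shift [-0.073  0.468  0.015]
turn [ 0.     0.    -0.001]
```

View pics/c8.png

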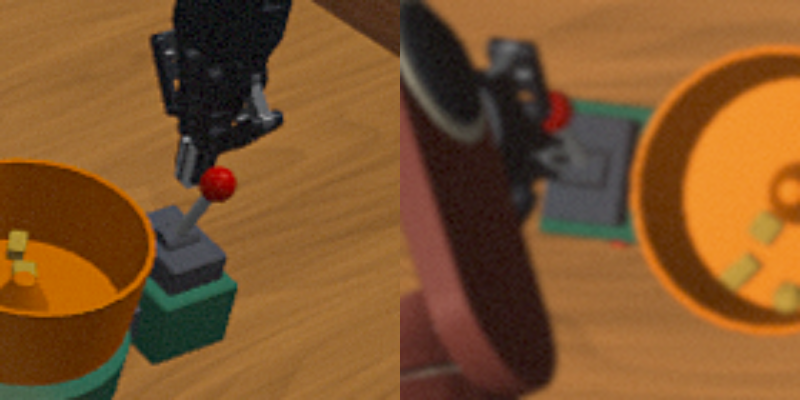

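The lever leans to the on side, with the ball at scene crop (218,184). I'm pushing on in small steps until the stop shows up in the force.

Request:
jog_arm(plan=[[0,0.2,0,0,0,0,-1],[0,0.15,0,0,0,0,-1],[0,0,0,0,0,0,-1]])

```text
t: 24.85
tool_pos: [0.5652, 0.353, 0.1406]
tool_rot: [2.339, 2.097, 0.0]
contact_force: [-0.1, 0.3, 0.7]
opening: -0.0002
grip_force: 0.1
```

Request:
jog_arm(plan=[[0,0.1,0,0,0,0,-1],[0,0,0,0,0,0,-1]])

```text
t: 25.05
tool_pos: [0.567, 0.3528, 0.1405]
tool_rot: [-2.339, -2.097, 0.0]
contact_force: [-0.6, -0.0, 0.1]
opening: 0.0001
grip_force: 0.2
```

Request:
jog_arm(plan=[[0,0.1,0,0,0,0,-1],[0,0,0,0,0,0,-1]])

```text
t: 25.25
tool_pos: [0.5681, 0.3527, 0.1404]
tool_rot: [-2.338, -2.096, 0.003]
contact_force: [-5.7, 0.4, 0.3]
opening: -0.0002
grip_force: 2.5
```

Request:
jog_arm(plan=[[0,0.05,0,0,0,0,-1],[0,0,0,0,0,0,-1]])

```text
t: 25.45
tool_pos: [0.5682, 0.3527, 0.1404]
tool_rot: [-2.337, -2.096, 0.005]
contact_force: [-8.3, 0.1, 2.3]
opening: 0.0
grip_force: 4.0
```

Request:
jog_arm(plan=[[0,0.05,0,0,0,0,-1],[0,0,0,0,0,0,-1]])

```text
t: 25.65
tool_pos: [0.5684, 0.3527, 0.1404]
tool_rot: [-2.335, -2.095, 0.008]
contact_force: [-10.3, 0.1, 3.9]
opening: 0.0001
grip_force: 5.4
```

The tool has stopped advancing and the force is rising to 10 N, so the lever is at its stop. Backing off and up.

Request:
jog_arm(plan=[[0,-0.5,0,0,0,0,-1],[0,-1,0,0,0,0,-1],[0,-1,0,0,0,0,-1],[0,-1,-1,0,0,0,-1],[0,-1,-1,0,0,0,-1],[0,-1,-1,0,0,0,-1],[0,-1,-1,0,0,0,-1],[0,0,-1,0,0,0,-1]])

```text
t: 26.45
tool_pos: [0.4403, 0.3669, 0.2419]
tool_rot: [2.337, 2.099, 0.003]
contact_force: [0.8, -0.3, -0.4]
opening: -0.0003
grip_force: 0.0
```

Run:
```python
from h import *
b,_=ctrl.get_image("scene"); a,_=ctrl.get_image("top"); P=[]
for n,im in(("scene",b),("top",a)):
    h=cv2.cvtColor(im,cv2.COLOR_RGB2HSV); m=(cv2.inRange(h,(0,200,90),(3,255,255))|cv2.inRange(h,(175,200,90),(179,255,255)))
    w=np.zeros_like(m); s=(slice(100,200),slice(420,500)) if n=="scene" else (slice(220,310),slice(110,165)); w[s]=m[s]
    k,_,st,c=cv2.connectedComponentsWithStats(w); i=1+np.argmax(st[1:,4]); print(n,c[i],st[i]); P.append((n,*c[i]))
p,g=two(*P); print(p,g,"expected on (.596,.347,.152)")
cv2.imwrite("pics/end.png",np.hstack([cv2.resize(b,(480,360)),cv2.resize(a[220:350,90:250],(320,360))[:360]])[:,:,::-1])
```

```text
scene [478.41428571 156.42857143] [473 152  11  10  70]
top [135.89230769 249.06153846] [131 245  11   9  65]
[0.59500373 0.35117734 0.15365966] 0.002935781262404055 expected on (.596,.347,.152)
```

View pics/end.png

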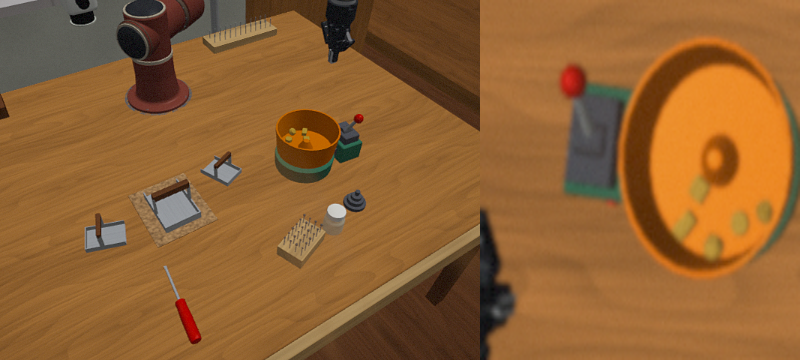

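The final view shows the lever over at (0.595, 0.351, 0.154), the five castings in the bowl, the tray centred on its mat and nothing else moved. Handing in.

```bash
python3 -c "
from station import ctrl
print(ctrl.finish_job())"
```

```text
the job is handed in; nothing more can be done
None
```

I handed the job in at about 26.6 s: all five castings are in the bowl, the empty tray is flat and centred on its mat, and the lever is at its "on" stop; the hand-in call gave no verdict.

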